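# Clip the carrying handle onto the paint box

## Robot

A 6-joint arm with a two-finger parallel gripper is mounted at the origin on the work surface. World frame = base frame: x ahead of the robot, y to its left, z up, the work surface at z = 0. Lengths are in mm, angles in rad, forces in N, time in s.
With the tool pointing down it reaches from about 275 to 1000 mm from the base axis. Payload 8.4 kg.
Tool frame: the origin (TCP) lies midway between the tips of the shut fingers; the grasp point (between the pads) lies 19 mm behind it; z points along the fingers, y is the line along which they close (so a half turn about z gives the same grasp; the last joint's range is limited). The gripper opens to 85 mm and grips with 20 to 120 N. Pads are 22 mm wide; open, the fingers measure 114 mm over their backs; the gripper's body (76 mm by 85 mm) begins 54 mm behind the grasp point. The pads swing forward as they close: fully open they stand 13 mm farther back than shut.
Start: joints at [-1.268, 0.353, 1.633, -0, 1.155, -0.002], TCP at [187.562, -596.195, 231.281] pointing down, gripper open.
Joint ranges: [-2.63, 2.63], [-0.92, 2.1], [0.06, 2.66], [-1.3, 4.44], [0, 2.69], [-3.02, 3.02]. Speed limits (rad/s): [2.22, 2.22, 2.79, 3.14, 3.14, 3.14].

## Interface

Orientations are given as [roll, pitch, yaw] about the fixed x, y, z axes, in that order (R = Rz(yaw) Ry(pitch) Rx(roll)).
In Python, from rig import r, imaging gives the robot as it stands. The module is installed in compiled form; this text tells all that it offers.
- The arm moves only by the tool arm_command, never from a script. Its argument "deltas" is a list of rows, each an object of numbers: "hand": the finger opening in mm, from 0 to 85.4; "tx", "ty", "tz": the shift along the tool's x, y, z in mm; "wx", "wy", "wz": the turn, a rotation vector about the tool's x, y, z in rad. A call has 1 to 8 rows; each row shifts and turns the commanded pose from where the row before left it, along the tool's axes as they then stand; what a row does not reach is not made up. A row lasts 1/8 s, in which the tool goes at most 62.5 mm and 10.7 degrees, less where a joint would pass 70% of its speed; a pose out of reach is approached as far as the arm can. A call with a gripper value outside its range is refused whole. The fingers move at their own pace and stop on an object; "squeeze" is the grip in N (left out, the last holds). Time passes only in rows, so rows that do not move let the fingers close. It gives the time, the measured TCP pose, the force, the opening and the grip force at its end, in the units of the state.
- r.sense(): the state, without advancing time (a new reading comes with each control period).
- imaging.grab_frame(name): name is "side" or "top" or "wrist"; returns a dict with "image" (384x512x3 uint8, red, green, blue), "mtx" (3x3 intrinsics, pixels), "D" ([k1, k2, p1, p2, k3] as OpenCV has them; the pictures are not rectified), "world_to_cam" (4x4, takes a point from world to camera coordinates). Camera axes: x right, y up, looking along -z (the intrinsics and any distortion apply to the point x, -y, -z); pixel columns grow to the right and rows downward; lengths in mm; the calibration is good to about 2 mm. A picture is of the moment at which its call begins. There is no depth.
- r.sign_off(): hands the job in; it is judged then, once.
The state is a dict: "clock": time; "qpos": joint angles; "qvel": joint speeds; "joint_efforts": joint torques, N m; "eef_pos": TCP position; "tcp_rot": TCP orientation; "contact_force": force on the tool from outside, world axes, zero at the start; "wrist_torque": the same for the moment, N m; "opening": opening from 0.0 (shut) to 1.0 (fully open); "grasp_force": force on a finger pad.
Only numpy, scipy, OpenCV 4.12 (cv2) and the standard library are available. Lean on these libraries where they do the work, as an engineer would, in place of code of your own. Each camera call takes 0.05 s, during which the arm holds its last target. There are 200 camera calls.

## Task

Take the snap-hook carrying handle out of its wooden stand and clip it onto the steel eye on the paint box's lid: press its sprung gate gently onto the eye's bar until the bar has snapped inside and the gate has shut behind it. Then pull it straight up and keep it tugged for a second (some 10 N) to feel that the closed gate holds, let it down again and leave it hanging in the eye, without straining the eye or shifting the things around.

Things in the scene. Friction and masses are not known exactly. Their poses are not given: they have to be found in the camera images.
- hook: Carrying handle: a flat snap hook (carabiner) of 10 mm thick aluminium, 116 long (x), 67 high (z), 200 g, rubber grip along its top; stands upright in the stand, gate underneath. Origin: centre of its underside; x towards the nose end, z up from gate to grip. Loop inside: x -50 to 50, z 8 to 35. Lower side (z 0 to 8): frame x -58 to -28, gate to x 21.5, a small gap, rounded nose x 23 to 58.
- grip_top (a point): Middle of the top of the hook's black rubber grip (hook frame 0, 0, 67), axes as the hook. The grip is a block 98 long (x), 22 wide (y), 32 high: hold it across y from above, with nothing reaching lower than its underside (32 below this point), where the eye comes. Only the gate's hinge end (-x) has a round metal ear, 16 wide with a dark hole, just beyond the grip's end; the nose end (+x) has none.
- gate (a joint): The hook's steel gate, hinge pin at x -28, z 4 of the hook, 8 wide, 7 high, swings only inward (up into the loop), sprung shut. 0 = shut, grows as pressed in, 0.72 rad = inner stop. Near its tip a bar needs about 2 N to start it, up to about 12 N to get past.
- gate_mouth (a point): Underside of the gate near its tip (hook frame 19, 0, 0), axes as the hook. The eye's bar pressed straight up here (within 2.5 mm along x) slips past the gate's tip when its centre is 26 to 30 above this point and the gate snaps shut under it.
- nose (a point): Tip of the fixed nose (hook frame 23, 0, 4). A bar centred level with it or beyond can land on the nose and not enter; a bar over 5 mm short of gate_mouth (towards the hinge) meets the grip's underside before the gate lets go.
- loop_top (a point): Grip's flat underside above gate_mouth (hook frame 19, 0, 35), axes as the hook: the bar stops there, with its centre 3 below this point. Pulled back, the bar is caught by the shut gate with its centre at z 8 to 11 of the hook frame.
- eye: Steel eye on the lid: an upside-down U of 6 mm rod, legs at y -12 and 12 (18 clear: the hook's 10 mm frame fits, the grip does not), its level bar along y, z up. The legs are a stiff push fit in collars: the bar stands anywhere from 38 to 52 above the lid, fixed for the run; find it by feel. Origin: mid bar at 45 (105 above the table). Hook goes on with its x along the eye's x, either way round. Load limit 35 N.
- paintbox: The closed wooden paint box, 264 x 204 x 60 high, fixed to the table. Origin: centre of its underside; the eye stands at the middle of its lid, with the same axes.
- stand: The fixed wooden stand, 150 (x) x 60 (y) x 30 high. Origin: centre of its underside. The hook's lower edge stands in its slot (12 wide, 122 long, along x) on a floor 8 above the table, held up by walls 22 high; the hook lifts straight out.
- paint_jar: White jar of paint, 72 wide, 130 high, loose; origin at the centre of its underside. Leave it alone.
- palette: White china plate used as a palette, 180 wide, 18 high, loose; origin at the centre of its underside. Leave it alone.
- brush_pot: Blue china pot with brushes, 76 wide, pot 100 high, brushes to 190, loose; origin at the centre of its underside. Leave it alone.
- paint_tube: White paint tube with a black cap, 130 x 24 x 20, lying loose; origin under the middle of its body. Leave it alone.
Not all that is in view belongs to the job. Leave any purple or red look-alike of the hook alone.

How it is judged (in metres and radians):
On the way, in this order (a step that is already met when the one before it is completed fails the run):
1. the eye's bar has snapped inside the loop and the gate has shut behind it (x of eye in the frame of hook between -0.045 and 0.046 m and y of eye in the frame of hook between -0.016 and 0.016 m and z of eye in the frame of hook between 0.021 and 0.044 m and value of joint gate below 0.08 rad), for 0.1 s.
2. the hook is tugged upward (more than 5 N) against the eye, the bar caught by the shut gate (x of eye in the frame of hook between -0.045 and 0.046 m and y of eye in the frame of hook between -0.016 and 0.016 m and z of eye in the frame of hook between -0.004 and 0.019 m and value of joint gate below 0.08 rad and contact force between hook and eye above 5 N), for 0.3 s.
At the end, for the whole second after the job is handed in: The released hook hangs at rest (under 0.03 m/s) in the eye: the eye's origin lies within the loop (hook frame x -45 to 46, y within 16, z 8 to 46 mm), origins of hook and eye under 80 mm apart, the gate shut (under 0.08 rad) (x of eye in the frame of hook between -0.045 and 0.046 m and y of eye in the frame of hook between -0.016 and 0.016 m and z of eye in the frame of hook between 0.008 and 0.046 m and value of joint gate below 0.08 rad and linear speed of hook below 0.03 m/s and distance between hook and eye below 0.08 m); the robot touches nothing.
It fails at once if the eye is strained by the hook with more than 35 N (contact force between hook and eye above 35 N).
It fails at once if the gripper leans on the paint box or its eye with more than 25 N (contact force between any of the arm, the fingers and paintbox above 25 N).
It fails at once if a thing standing around is shifted by more than 20 mm (distance of any of paint_jar, palette, brush_pot, paint_tube from where it was at the start of the episode above 0.02 m).
It also fails if it takes over 58 s, if anything falls off the work surface, if the arm or the gripper's body presses on something with over 40 N, if the wrist force passes 120 N, or if a joint passes its speed limit or range.

## Working session

There is one attempt and no reset: what is moved stays moved. The work goes in short steps, Python scripts to look and compute and a tool call to move; the robot and the scene stay as the last step left them, time stands still between calls to the robot, and variables do not carry over. Pictures are saved under pics/ and viewed, at most 10 in all, crops included, and the job is handed in when it is done.

Besides the shell and the picture viewer there is one more tool, called after ">>>" as name(argument=value, ...) on one line, values as JSON. arm_command: Moves the arm, as the interface text tells. Its arguments: {"type":"object","properties":{"deltas":{"type":"array"},"squeeze":{"type":"number"}},"required":["deltas"]}

```bash
mkdir -p pics; cat > h.py <<'E'
import numpy as np, cv2
from rig import r, imaging
def ray(f,px):
    p=cv2.undistortPoints(np.array([[px]],float),np.array(f["mtx"]),np.array(f["D"]))[0,0]
    T=np.array(f["world_to_cam"]); R=T[:3,:3]
    return -R.T@T[:3,3], R.T@np.array([p[0],-p[1],-1.])
def plane(f,px,z):
    o,d=ray(f,px); return o+d*(z-o[2])/d[2]
def tri(f1,p1,f2,p2):
    A=0;b=0
    for f,p in((f1,p1),(f2,p2)):
        o,d=ray(f,p); d/=np.linalg.norm(d); M=np.eye(3)-np.outer(d,d); A=A+M; b=b+M@o
    return np.linalg.solve(A,b)
def proj(f,P):
    T=np.array(f["world_to_cam"]); c=T[:3,:3]@np.array(P,float)+T[:3,3]
    return cv2.projectPoints(np.array([[c[0],-c[1],-c[2]]]),np.zeros(3),np.zeros(3),np.array(f["mtx"]),np.array(f["D"]))[0].ravel()
def save(f,n,box=None,s=1):
    im=f["image"][:,:,::-1]
    if box: im=im[box[1]:box[3],box[0]:box[2]]
    cv2.imwrite("pics/"+n,cv2.resize(im,None,fx=s,fy=s,interpolation=cv2.INTER_CUBIC))
E
python3 - <<'E'
from h import *
import pickle
print(r.sense())
F={n:imaging.grab_frame(n) for n in("top","side")}
pickle.dump(F,open("F0.pkl","wb"))
for n in F: save(F[n],n+"0.png",None,1.5); print(n,np.round(np.array(F[n]["world_to_cam"]),2))
E
```

```text
{'clock': 0.0, 'qpos': array([-1.26842633e+00,  3.53625975e-01,  1.63412115e+00, -3.44136576e-05,
        1.15516942e+00, -2.37798063e-03]), 'qvel': array([8.89052260e-04, 1.78179372e-05, 1.99847875e-03, 4.16701476e-04,
       6.88915992e-04, 1.92259180e-04]), 'joint_efforts': array([ 8.09372832e-04, -6.05253124e+01, -3.42061615e+01,  2.38331177e-04,
        9.62779013e-03, -1.52990862e-05]), 'eef_pos': array([ 187.39985888, -595.76486257,  230.5810715 ]), 'tcp_rot': array([-3.14026869e+00,  2.83170992e-05,  3.04761914e-01]), 'contact_force': array([ 0.80767517, -0.38313937,  0.28132389]), 'wrist_torque': array([0.0080188 , 0.02237631, 0.01223065]), 'grasp_force': 0.0, 'opening': 0.9968103051548504}
top [[-1.0000e-02 -1.0000e+00 -3.0000e-02  5.1900e+01]
 [ 9.8000e-01 -1.0000e-02  1.8000e-01 -5.7902e+02]
 [-1.8000e-01 -3.0000e-02  9.8000e-01 -1.1904e+03]
 [ 0.0000e+00  0.0000e+00  0.0000e+00  1.0000e+00]]
side [[-9.70000e-01 -2.30000e-01 -1.00000e-02  5.56650e+02]
 [ 1.40000e-01 -6.40000e-01  7.50000e-01 -1.47090e+02]
 [-1.70000e-01  7.30000e-01  6.60000e-01 -1.49188e+03]
 [ 0.00000e+00  0.00000e+00  0.00000e+00  1.00000e+00]]
```

View pics/top0.png

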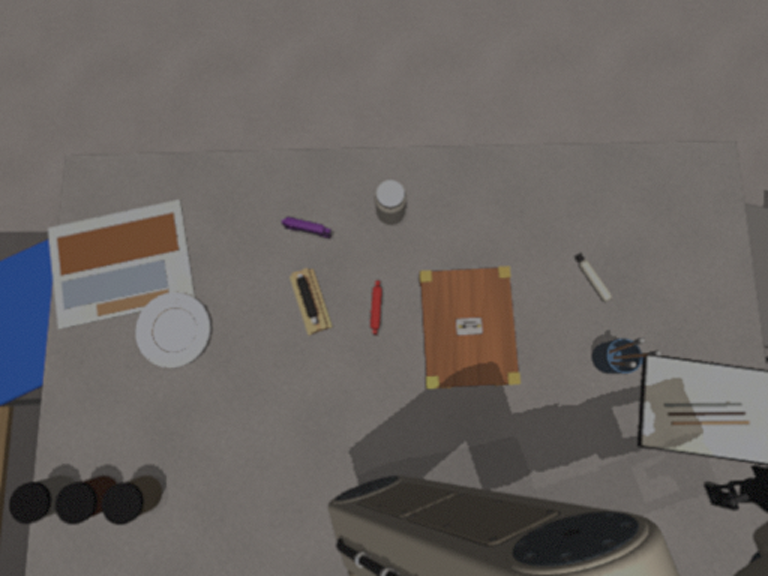

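View pics/side0.png

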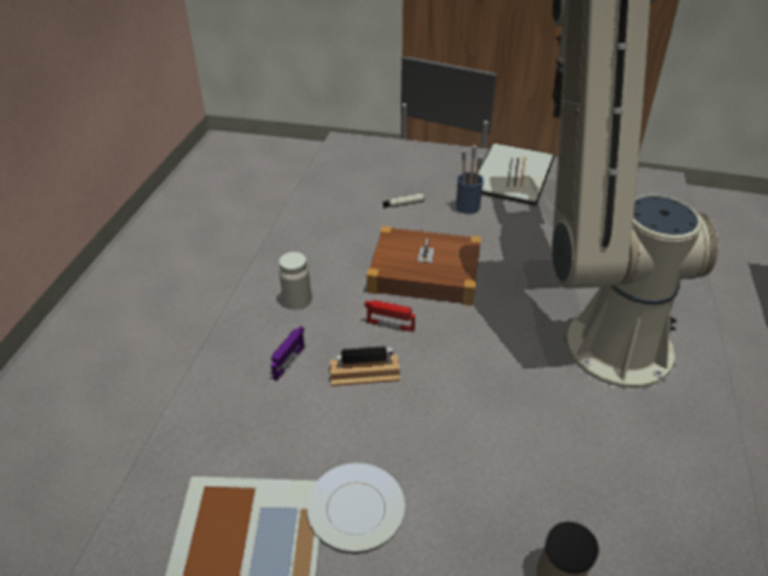

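The top view (1.5× scale) shows three hook-like things:
- A black grip in the wooden stand at (310,300).
- A purple look-alike at (307,227).
- A red look-alike at (376,307).

The black one in the stand fits the description. The eye is at (469,326) on the paint box. I'll confirm it in an enlarged crop and measure.

```bash
python3 - <<'E'
from h import *
import pickle
F=pickle.load(open("F0.pkl","rb"))
t,s=F["top"],F["side"]
a=t["image"][170:230,180:240,::-1]; b=s["image"][220:265,210:275,::-1]; c=t["image"][200:235,290:335,::-1]
A=[cv2.resize(x,(400,300) if 0 else (int(x.shape[1]*300/x.shape[0]),300),interpolation=cv2.INTER_CUBIC) for x in(a,b)]
cv2.imwrite("pics/crop1.png",np.hstack(A))
def blob(f,box,lo):
    im=f["image"][box[1]:box[3],box[0]:box[2]].astype(int)
    m=(im.max(2)<lo).astype(np.uint8)
    n,l,st,ce=cv2.connectedComponentsWithStats(m); k=1+np.argmax(st[1:,4])
    ys,xs=np.where(l==k); rect=cv2.minAreaRect(np.stack([xs,ys],1).astype(np.float32))
    return st[k], cv2.boxPoints(rect)+[box[0],box[1]],ce[k]+[box[0],box[1]]
st,bp,ce=blob(t,(190,172,225,228),55); print(st,bp,ce)
print("grip z75",plane(t,ce,75).round(1)); P=[plane(t,p,75)[:2] for p in bp]; print(np.round(P,1))
# stand: wood colour
hsv=cv2.cvtColor(t["image"],cv2.COLOR_RGB2HSV)
def big(m,box):
    q=np.zeros_like(m); q[box[1]:box[3],box[0]:box[2]]=m[box[1]:box[3],box[0]:box[2]]
    c=max(cv2.findContours(q,0,2)[0],key=lambda c:cv2.contourArea(cv2.convexHull(c))); return cv2.minAreaRect(c)
m=((hsv[...,1]>60)&(hsv[...,2]>60)).astype(np.uint8)
for nm,box,z in(("stand",(185,170,228,230),30),("box",(270,170,355,265),60)):
    q=cv2.boxPoints(big(m,box)); P=np.array([plane(t,p,z)[:2] for p in q]); print(nm,P.round(1),P.mean(0).round(1))
    e=[P[1]-P[0],P[2]-P[1]]; 
    for d in e: print(np.linalg.norm(d).round(1),np.degrees(np.arctan2(d[1],d[0])).round(1))
print("eye z105",plane(t,(469/1.5,324/1.5),105).round(1))
E
```

```text
[  9  13  12  26 143] [[197.69999981 186.10000038]
 [202.79999924 184.39999962]
 [211.20000076 209.59999847]
 [206.10000229 211.30000305]] [204.47552448 197.81118881]
grip z75 [556.5 202.6  75. ]
[[597.3 226.4]
 [603.  209. ]
 [516.  179.2]
 [510.4 196.4]]
stand [[619.6 257. ]
 [638.3 199.5]
 [493.4 150.4]
 [475.2 206.8]] [556.6 203.4]
60.5 -72.0
153.0 -161.3
box [[ 617.2  -50.2]
 [ 629.1 -264.1]
 [ 358.4 -268.5]
 [ 346.2  -62.8]] [ 487.7 -161.4]
214.3 -86.8
270.8 -179.1
eye z105 [ 487.  -155.9  105. ]
```

View pics/crop1.png

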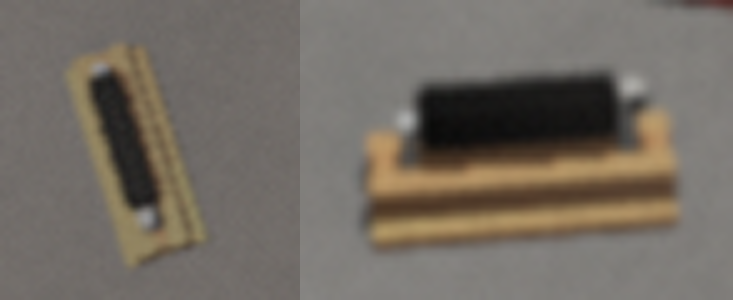

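The crop confirms it: an aluminium hook with a black grip in the wooden stand. The ear appears to be at the end near the robot, so the nose points towards +x, yaw about 0.33. Next I'll move above it.

>>> arm_command(deltas=[{"tx": 37,"ty": -40.7},{"tx": 37,"ty": -40.7},{"tx": 37,"ty": -40.7},{"tx": 37,"ty": -40.7},{"tx": 37,"ty": -40.7},{"tx": 37,"ty": -40.7},{"tx": 37,"ty": -40.7},{"tx": 37,"ty": -40.7}])

```text
schema error: expected keys hand, tx, ty, tz, wx, wy, wz
```

>>> arm_command(deltas=[{"tx": 37,"ty": -40.7},{"tx": 37,"ty": -40.7},{"tx": 37,"ty": -40.7},{"tx": 37,"ty": -40.7},{"tx": 37,"ty": -40.7},{"tx": 37,"ty": -40.7},{"tx": 37,"ty": -40.7},{"tx": 37,"ty": -40.7,"wz": -0.025}])

```text
schema error: expected keys hand, tx, ty, tz, wx, wy, wz
```

>>> arm_command(deltas=[{"tz": 20},{"tz": 0}])

```text
schema error: expected keys hand, tx, ty, tz, wx, wy, wz
```

```bash
python3 - <<'E'
from h import *
import pickle
s=r.sense();print(s["clock"],s["eef_pos"],s["tcp_rot"])
f=imaging.grab_frame("wrist");pickle.dump(f,open("W1.pkl","wb"));save(f,"w1.png",None,1.5)
print(proj(f,[556.5,203,75]))
E
```

```text
0.1 [ 187.42150209 -595.77610748  230.60960537] [-3.14028662e+00  1.34511062e-05  3.04810923e-01]
[-4123.48546916 -3677.55548671]
```

View pics/w1.png

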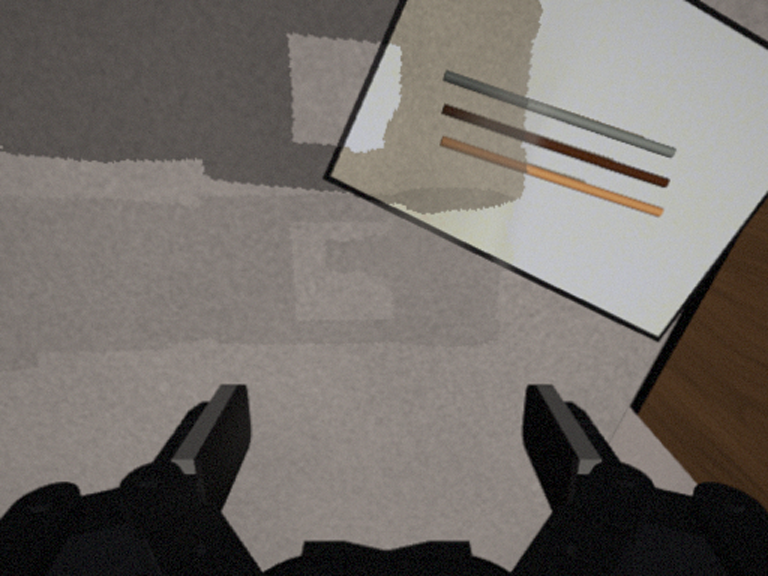

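The calls were refused because every row must carry all the keys, so this wrist picture only shows the start pose. I'll resend with full rows.

>>> arm_command(deltas=[{"hand": 85,"tx": 37,"ty": -40.7,"tz": 0,"wx": 0,"wy": 0,"wz": 0},{"hand": 85,"tx": 37,"ty": -40.7,"tz": 0,"wx": 0,"wy": 0,"wz": 0},{"hand": 85,"tx": 37,"ty": -40.7,"tz": 0,"wx": 0,"wy": 0,"wz": 0},{"hand": 85,"tx": 37,"ty": -40.7,"tz": 0,"wx": 0,"wy": 0,"wz": 0},{"hand": 85,"tx": 37,"ty": -40.7,"tz": 0,"wx": 0,"wy": 0,"wz": 0},{"hand": 85,"tx": 37,"ty": -40.7,"tz": 0,"wx": 0,"wy": 0,"wz": 0},{"hand": 85,"tx": 37,"ty": -40.7,"tz": 0,"wx": 0,"wy": 0,"wz": 0},{"hand": 85,"tx": 37,"ty": -40.7,"tz": 0,"wx": 0,"wy": 0,"wz": 0}])

```text
clock: 1.15
eef_pos: [372.6, -195.1, 231.4]
tcp_rot: [3.141, -0.0, 0.304]
contact_force: [0.9, -0.4, 0.6]
opening: 0.996
grasp_force: 0.0
```

>>> arm_command(deltas=[{"hand": 85,"tx": 37,"ty": -40.7,"tz": 0,"wx": 0,"wy": 0,"wz": 0},{"hand": 85,"tx": 37,"ty": -40.7,"tz": 0,"wx": 0,"wy": 0,"wz": 0},{"hand": 85,"tx": 37,"ty": -40.7,"tz": 0,"wx": 0,"wy": 0,"wz": 0},{"hand": 85,"tx": 37,"ty": -40.7,"tz": 0,"wx": 0,"wy": 0,"wz": 0},{"hand": 85,"tx": 37,"ty": -40.7,"tz": 0,"wx": 0,"wy": 0,"wz": 0},{"hand": 85,"tx": 37,"ty": -40.7,"tz": 0,"wx": 0,"wy": 0,"wz": 0},{"hand": 85,"tx": 37,"ty": -40.7,"tz": 0,"wx": 0,"wy": 0,"wz": -0.025},{"hand": 85,"tx": 34,"ty": -40.7,"tz": 0,"wx": 0,"wy": 0,"wz": 0}])

```text
clock: 2.15
eef_pos: [553.3, 204.1, 231.1]
tcp_rot: [3.141, 0.0, 0.33]
contact_force: [0.6, -0.6, -0.0]
opening: 0.996
grasp_force: 0.0
```

```bash
python3 - <<'E'
from h import *
import pickle
s=r.sense();print(s["clock"],s["eef_pos"],s["tcp_rot"])
f=imaging.grab_frame("wrist");pickle.dump(f,open("W1.pkl","wb"));save(f,"w2.png",None,1.5)
print(proj(f,[556.5,203,75])*1.5)
E
```

```text
2.15 [553.27945699 204.05114095 231.06045733] [3.14144206e+00 1.24943108e-04 3.30419234e-01]
[386.28409266 259.89186769]
```

View pics/w2.png

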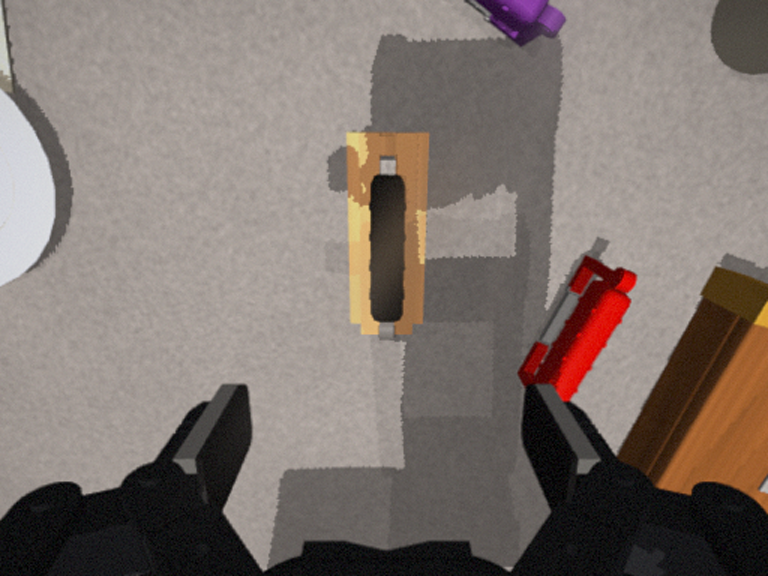

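The wrist view shows the grip upright in the picture, from (371,175) to (405,322), with metal at both ends. I'll zoom in to tell the ear from the nose, and refine the grip's centre.

```bash
python3 - <<'E'
from h import *
import pickle
f=pickle.load(open("W1.pkl","rb")); im=f["image"]
m=(im.max(2)<75).astype(np.uint8); m[:105]=0; m[225:]=0; m[:,:238]=0; m[:,280:]=0
c=max(cv2.findContours(m,0,2)[0],key=cv2.contourArea); R=cv2.minAreaRect(c); print(R, cv2.boundingRect(c))
x,y,w,h=cv2.boundingRect(c)
print(plane(f,(R[0][0],R[0][1]),75).round(1))
a=plane(f,(x+w/2,y),75);b=plane(f,(x+w/2,y+h),75);print(a,b)
pts=c[:,0]; 
for yy in (y+15,y+80): 
    xs=np.where(m[yy])[0]; print(yy,xs.min(),xs.max(), plane(f,(xs.mean()+.0,yy),75).round(1))
save(f,"w2c.png",(215,80,305,230),4)
s=pickle.load(open("F0.pkl","rb"))["side"]
for d in(-54,54):
  for z in (50,60): print(d,z,proj(s,[556.5+d*.944,203+d*.33,z]))
E
```

```text
((257.5, 165.0), (23.0, 98.0), 0.0) (246, 116, 24, 99)
[564.2 205.7  75. ]
[607.69743049 220.1004184   75.        ] [515.32059262 188.36497223  75.        ]
131 247 269 [594.9 215.7  75. ]
196 247 268 [534.4 195.5  75. ]
-54 50 [259.32570529 236.52692236]
-54 60 [259.33936802 234.44062248]
54 50 [226.24482361 239.32308061]
54 60 [226.09877827 237.23899146]
```

View pics/w2c.png

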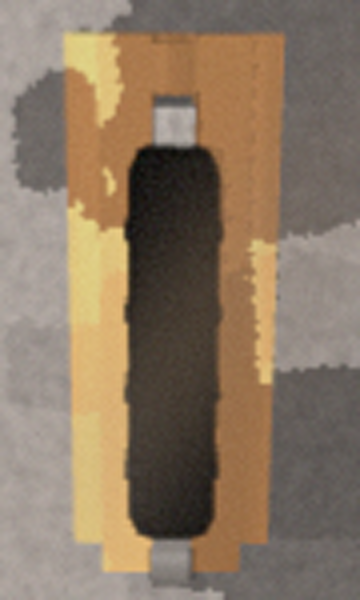

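```bash
python3 - <<'E'
from h import *
import pickle
F=pickle.load(open("F0.pkl","rb"))
f=pickle.load(open("W1.pkl","rb"));s=F["side"]
print("cam",ray(f,(256,192)))
u=np.array([np.cos(.33),np.sin(.33)])
for z in (75,66,55,45):
  n=plane(f,(258.6,80+588/4),z)[:2];fa=plane(f,(258.6,80+108/4),z)[:2]
  print(z,n@u,fa@u, [plane(f,(257.5,v),75)[:2]@u for v in(116,215)])
# side: metal blobs bright, low saturation near hook
im=s["image"][222:262,215:272].astype(int); br=im.min(2)
cv2.imwrite("pics/side_c.png",cv2.resize(im.astype(np.uint8)[:,:,::-1],None,fx=13,fy=13,interpolation=cv2.INTER_LANCZOS4))
# predicted: ear centre at x=-+57,z hook 50..
c=u*(560)
E
```

```text
cam (array([632.91347876, 229.64282921, 372.936838  ]), array([-0.30227885, -0.10000031, -0.94798031]))
75 535.2459610226006 654.1373977177556 [np.float64(646.2294448506276), np.float64(548.5535126739294)]
66 531.079372104528 653.5622509907093 [np.float64(646.2294448506276), np.float64(548.5535126739294)]
55 525.986874537995 652.859293879875 [np.float64(646.2294448506276), np.float64(548.5535126739294)]
45 521.3573312956925 652.2202419609346 [np.float64(646.2294448506276), np.float64(548.5535126739294)]
```

View pics/side_c.png

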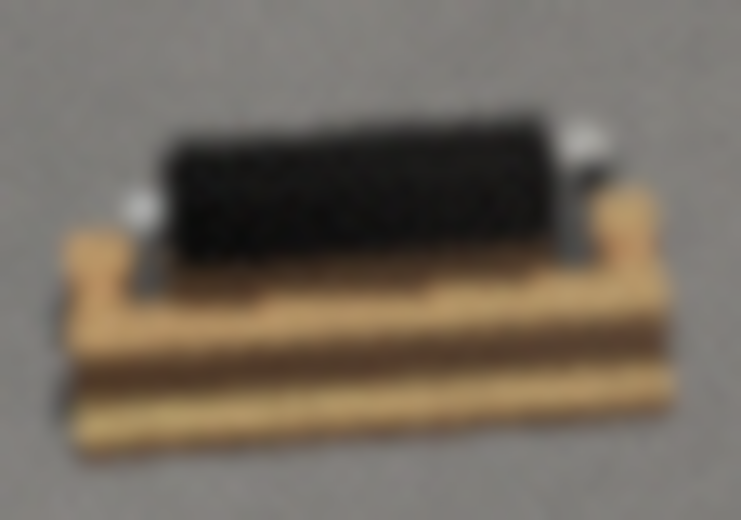

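The near end (right in the side view, blob at (583,140) with a dark hole beneath) carries the ear, so the nose points to +x. The last wrist picture may have been taken in motion, so I'll measure again now that the arm has settled.

```bash
cat > grip.py <<'E'
from h import *
s=r.sense();print(s["clock"],s["eef_pos"],s["tcp_rot"],s["contact_force"])
f=imaging.grab_frame("wrist"); im=f["image"]
m=(im.max(2)<75).astype(np.uint8); m[:95]=0; m[228:]=0; m[:,:225]=0; m[:,290:]=0
c=max(cv2.findContours(m,0,2)[0],key=cv2.contourArea); x,y,w,h=cv2.boundingRect(c);print(x,y,w,h)
a=plane(f,(x+w/2-.5,y-.5),75);b=plane(f,(x+w/2-.5,y+h-.5),75);print(a,b,(a+b)/2)
m0=m[y:y+h]
pts=np.array([plane(f,(np.where(q)[0].mean(),y+i),75)[:2] for i,q in enumerate(m0) if 8<i<h-8])
p=np.polyfit(pts[:,0],pts[:,1],1);print("yaw",np.arctan(p[0]))
t=imaging.grab_frame("top"); print([proj(t,q) for q in (a,b)])
E
python3 grip.py
```

```text
2.2 [555.41497443 209.41073496 231.21624633] [-3.13895783 -0.00325761  0.33102872] [1.31079888 4.09798327 0.46622772]
252 121 23 98
[607.84252612 220.37803373  75.        ] [515.83526837 188.18617041  75.        ] [561.83889724 204.28210207  75.        ]
yaw 0.33882640790339846
[array([199.5080774 , 183.05859169]), array([208.54627392, 209.67708336])]
```

>>> arm_command(deltas=[{"hand": 85,"tx": 0,"ty": 0,"tz": 20,"wx": 0,"wy": 0,"wz": -0.005},{"hand": 85,"tx": 0,"ty": 0,"tz": 20,"wx": 0,"wy": 0,"wz": 0},{"hand": 85,"tx": 0,"ty": 0,"tz": 0,"wx": 0,"wy": 0,"wz": 0},{"hand": 85,"tx": 0,"ty": 0,"tz": 0,"wx": 0,"wy": 0,"wz": 0}])

```text
clock: 2.8
eef_pos: [552.9, 201.7, 192.0]
tcp_rot: [3.142, -0.0, 0.334]
contact_force: [-0.8, -0.3, 0.1]
opening: 0.994
grasp_force: 0.0
```

```bash
sed -i 's/m\[:95\]=0; m\[228:\]=0; m\[:,:225\]=0; m\[:,290:\]=0/m[:60]=0;m[250:]=0;m[:,:220]=0;m[:,300:]=0/' grip.py; python3 grip.py
```

```text
2.8 [552.88814525 201.70412285 191.97166766] [ 3.14151286e+00 -3.53168349e-04  3.34192892e-01] [-0.77225454 -0.30794864  0.07228245]
242 119 28 111
[608.12775739 220.47721093  75.        ] [516.50186679 188.87335888  75.        ] [562.31481209 204.6752849   75.        ]
yaw 0.336787011373633
[array([199.48064999, 182.97723801]), array([208.34576637, 209.48316297])]
```

>>> arm_command(squeeze=60, deltas=[{"hand": 85,"tx": 6,"ty": 0,"tz": 35,"wx": 0,"wy": 0,"wz": 0},{"hand": 85,"tx": 0,"ty": 0,"tz": 40,"wx": 0,"wy": 0,"wz": 0},{"hand": 85,"tx": 0,"ty": 0,"tz": 40,"wx": 0,"wy": 0,"wz": 0},{"hand": 85,"tx": 0,"ty": 0,"tz": 30,"wx": 0,"wy": 0,"wz": 0},{"hand": 70,"tx": 0,"ty": 0,"tz": 0,"wx": 0,"wy": 0,"wz": 0},{"hand": 50,"tx": 0,"ty": 0,"tz": 0,"wx": 0,"wy": 0,"wz": 0},{"hand": 30,"tx": 0,"ty": 0,"tz": 0,"wx": 0,"wy": 0,"wz": 0},{"hand": 15,"tx": 0,"ty": 0,"tz": 0,"wx": 0,"wy": 0,"wz": 0}])

```text
clock: 3.9
eef_pos: [559.3, 204.7, 47.9]
tcp_rot: [-3.141, -0.002, 0.334]
contact_force: [-0.7, 0.4, 4.8]
opening: 0.246
grasp_force: 58.4
```

>>> arm_command(deltas=[{"hand": 10,"tx": 0,"ty": 0,"tz": 0,"wx": 0,"wy": 0,"wz": 0},{"hand": 10,"tx": 0,"ty": 0,"tz": 0,"wx": 0,"wy": 0,"wz": 0},{"hand": 10,"tx": 0,"ty": 0,"tz": 0,"wx": 0,"wy": 0,"wz": 0}])

```text
clock: 4.28
eef_pos: [559.4, 204.7, 47.9]
tcp_rot: [-3.141, -0.002, 0.334]
contact_force: [-1.4, 0.1, 6.0]
opening: 0.245
grasp_force: 58.5
```

Gripped. I'll lift straight out and turn towards the eye's heading.

>>> arm_command(deltas=[{"hand": 10,"tx": 0,"ty": 0,"tz": -12,"wx": 0,"wy": 0,"wz": 0},{"hand": 10,"tx": 0,"ty": 0,"tz": -20,"wx": 0,"wy": 0,"wz": 0},{"hand": 10,"tx": 0,"ty": 0,"tz": -35,"wx": 0,"wy": 0,"wz": 0},{"hand": 10,"tx": 0,"ty": 0,"tz": -40,"wx": 0,"wy": 0,"wz": 0},{"hand": 10,"tx": 0,"ty": 0,"tz": -40,"wx": 0,"wy": 0,"wz": 0.1},{"hand": 10,"tx": 0,"ty": 0,"tz": -25,"wx": 0,"wy": 0,"wz": 0.1},{"hand": 10,"tx": 0,"ty": 0,"tz": 0,"wx": 0,"wy": 0,"wz": 0.1}])

```text
clock: 5.15
eef_pos: [559.6, 204.6, 221.8]
tcp_rot: [-3.14, -0.005, 0.032]
contact_force: [-0.4, -0.1, -2.1]
opening: 0.243
grasp_force: 59.0
```

>>> arm_command(deltas=[{"hand": 10,"tx": -12,"ty": 30,"tz": 0,"wx": 0,"wy": 0,"wz": 0},{"hand": 10,"tx": -21,"ty": 52,"tz": 0,"wx": 0,"wy": 0,"wz": 0},{"hand": 10,"tx": -22,"ty": 55,"tz": 0,"wx": 0,"wy": 0,"wz": 0},{"hand": 10,"tx": -22,"ty": 55,"tz": 0,"wx": 0,"wy": 0,"wz": 0},{"hand": 10,"tx": -22,"ty": 55,"tz": 0,"wx": 0,"wy": 0,"wz": 0},{"hand": 10,"tx": -22,"ty": 55,"tz": 0,"wx": 0,"wy": 0,"wz": 0},{"hand": 10,"tx": -15,"ty": 37,"tz": 0,"wx": 0,"wy": 0,"wz": 0},{"hand": 10,"tx": -8,"ty": 20,"tz": 0,"wx": 0,"wy": 0,"wz": 0}])

```text
clock: 6.15
eef_pos: [425.9, -161.3, 219.1]
tcp_rot: [3.141, -0.001, 0.033]
contact_force: [-0.0, -0.5, -2.0]
opening: 0.244
grasp_force: 59.3
```

>>> arm_command(deltas=[{"hand": 10,"tx": 0,"ty": 0,"tz": 0,"wx": 0,"wy": 0,"wz": 0},{"hand": 10,"tx": 0,"ty": 0,"tz": 0,"wx": 0,"wy": 0,"wz": 0},{"hand": 10,"tx": 0,"ty": 0,"tz": 0,"wx": 0,"wy": 0,"wz": 0}])

```text
clock: 6.52
eef_pos: [427.3, -158.8, 218.4]
tcp_rot: [-3.141, -0.0, 0.036]
contact_force: [0.3, -0.0, -2.2]
opening: 0.245
grasp_force: 59.3
```

```bash
python3 - <<'E'
from h import *
import pickle
s=r.sense();print(s["clock"],s["eef_pos"],s["tcp_rot"],s["contact_force"])
f=imaging.grab_frame("wrist");pickle.dump((f,s),open("W3.pkl","wb"));save(f,"w3.png",None,1.5)
T=imaging.grab_frame("top");pickle.dump(T,open("T3.pkl","wb"))
print(proj(f,[487,-158,105])*1.5)
E
```

```text
6.525 [ 427.29122131 -158.79629824  218.43996253] [-3.14149773e+00 -2.08163002e-04  3.59225167e-02] [ 0.29144566 -0.04307813 -2.17744612]
[385.52091444 176.62782635]
```

View pics/w3.png

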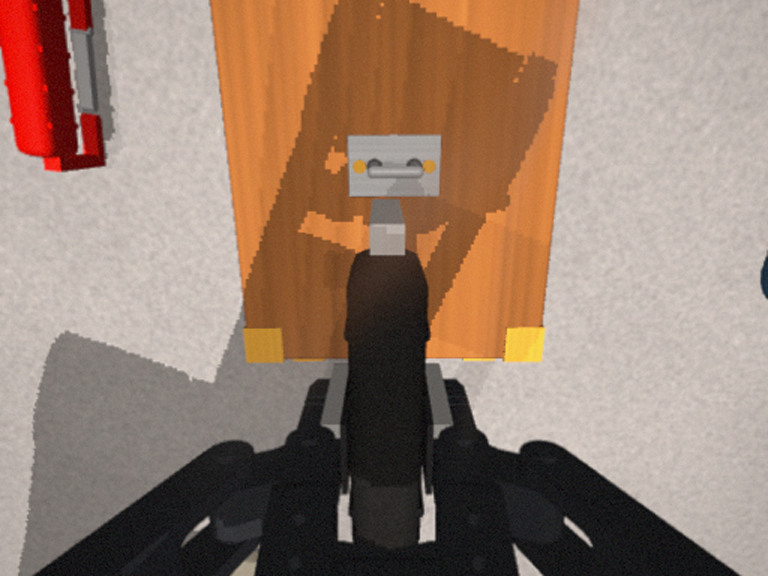

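The wrist view shows the eye's bar centred at (396,171), spanning columns 370 to 422 and square to the tool. The hook's nose end face runs from the top edge at (388,223) to the bottom at (388,198), directly in front of the black grip. I'll compute the offsets.

```bash
python3 - <<'E'
from h import *
import pickle
f,s=pickle.load(open("W3.pkl","rb")); e=s["eef_pos"]; yaw=s["tcp_rot"][2]
tx=np.array([np.cos(yaw),np.sin(yaw),0]); ty=np.array([np.sin(yaw),-np.cos(yaw),0])
loc=lambda P:np.round([(P-e)@tx,(P-e)@ty,P[2]-e[2]],1)
L=lambda u,v,z:loc(plane(f,(u/1.5-.17,v/1.5-.17),z))
for z in(98,105,112): print("bar",z,L(396,171.5,z), "width",L(422,171.5,z)-L(369,171.5,z))
for z in(60.5,): print("plate",L(394.5,166,z),L(349,136,z)-L(441,135,z),L(349,196,z)-L(349,136,z))
for z in(178.5,181,184): print("nose bottom",z,L(387,198,z),"w",L(402,198,z)-L(373,198,z))
for z in(213,218,223,228): print("shoulder",z,L(388,223,z),"w",L(405.5,223,z)-L(370,223,z))
h=e[2]-39.9
print("grip end top",L(388,250,h+67))
# yaw of box in this view by orange edges
im=f["image"];hsv=cv2.cvtColor(im,cv2.COLOR_RGB2HSV)
def edge(c0,c1,rows):
    P=[]
    for v in rows:
        g=hsv[v,c0:c1,1].astype(float); k=np.argmax(np.abs(np.diff(cv2.GaussianBlur(g[None],(5,1),0)[0]))); P.append(loc(plane(f,(c0+k+.5,v),60))[:2])
    P=np.array(P); return np.polyfit(P[:,0],P[:,1],1)
print(edge(130,170,range(10,200,5)),edge(360,400,range(10,200,5)))
g=im[:,:,:].astype(int)
print(im[100:130:2,263].tolist())
E
```

```text
bar 98 [  61.8    6.8 -120.4] width [ 0.  28.3  0. ]
bar 105 [  62.4    6.7 -113.4] width [ 0.  27.6  0. ]
bar 112 [  63.     6.5 -106.4] width [ 0.  26.8  0. ]
plate [  61.9    6.6 -157.9] [ -0.5 -54.8   0. ] [-35.3  -0.9   0. ]
nose bottom 178.5 [ 58.9   1.8 -39.9] w [ 0.  10.9  0. ]
nose bottom 181 [ 59.3   1.8 -37.4] w [ 0.  10.8  0. ]
nose bottom 184 [ 59.7   1.8 -34.4] w [ 0.  10.6  0. ]
shoulder 213 [56.   2.1 -5.4] w [ 0. 11.  0.]
shoulder 218 [57.   2.1 -0.4] w [ 0.  10.6  0. ]
shoulder 223 [57.9  2.1  4.6] w [ 0.  10.3  0. ]
shoulder 228 [58.9  2.   9.6] w [0.  9.9 0. ]
grip end top [55.5  2.  27.1]
[-4.83863500e-03 -9.40256798e+01] [-1.96571567e-03  1.06818906e+02]
[[165, 161, 158], [173, 172, 164], [172, 167, 166], [163, 161, 156], [161, 158, 155], [144, 140, 138], [153, 150, 144], [184, 180, 176], [151, 146, 143], [127, 124, 123], [165, 160, 155], [149, 142, 140], [142, 139, 138], [145, 139, 137], [150, 147, 142]]
```

In the tool frame the bar is at (62.3, 6.7) and the hook centre at about (1.2, 2.0), which puts the gate mouth at x ≈ 20.2. So the move is tx +42, ty +4.6, then down to just above the highest possible bar position.

>>> arm_command(squeeze=90, deltas=[{"hand": 10,"tx": 15,"ty": 1.6,"tz": 0,"wx": 0,"wy": 0,"wz": 0},{"hand": 10,"tx": 17,"ty": 2,"tz": 0,"wx": 0,"wy": 0,"wz": 0},{"hand": 10,"tx": 10,"ty": 1,"tz": 0,"wx": 0,"wy": 0,"wz": 0.003},{"hand": 10,"tx": 0,"ty": 0,"tz": 15,"wx": 0,"wy": 0,"wz": 0},{"hand": 10,"tx": 0,"ty": 0,"tz": 22,"wx": 0,"wy": 0,"wz": 0},{"hand": 10,"tx": 0,"ty": 0,"tz": 16,"wx": 0,"wy": 0,"wz": 0},{"hand": 10,"tx": 0,"ty": 0,"tz": 5,"wx": 0,"wy": 0,"wz": 0},{"hand": 10,"tx": 0,"ty": 0,"tz": 0,"wx": 0,"wy": 0,"wz": 0}])

```text
clock: 7.62
eef_pos: [469.0, -162.7, 160.1]
tcp_rot: [-3.141, 0.001, 0.032]
contact_force: [-0.6, -0.0, -2.0]
opening: 0.245
grasp_force: 91.4
```

```bash
python3 - <<'E'
from h import *
import pickle
s=r.sense();print(s["clock"],s["eef_pos"],s["tcp_rot"],s["contact_force"])
f=imaging.grab_frame("wrist");g=imaging.grab_frame("side");pickle.dump((f,g,s),open("W4.pkl","wb"))
q=proj(g,[489,-161,130]).astype(int);print(q)
A=cv2.resize(f["image"][90:230,195:325,::-1],(520,560),interpolation=cv2.INTER_CUBIC)
B=cv2.resize(g["image"][q[1]-70:q[1]+70,q[0]-35:q[0]+35,::-1],(280,560),interpolation=cv2.INTER_CUBIC)
cv2.imwrite("pics/w4.png",np.hstack([A,B]))
E
```

```text
7.625 [ 469.00881948 -162.73484321  160.05859129] [-3.14141254e+00  5.05910578e-04  3.16857930e-02] [-0.55671049 -0.02291546 -1.98571867]
[283 155]
```

View pics/w4.png

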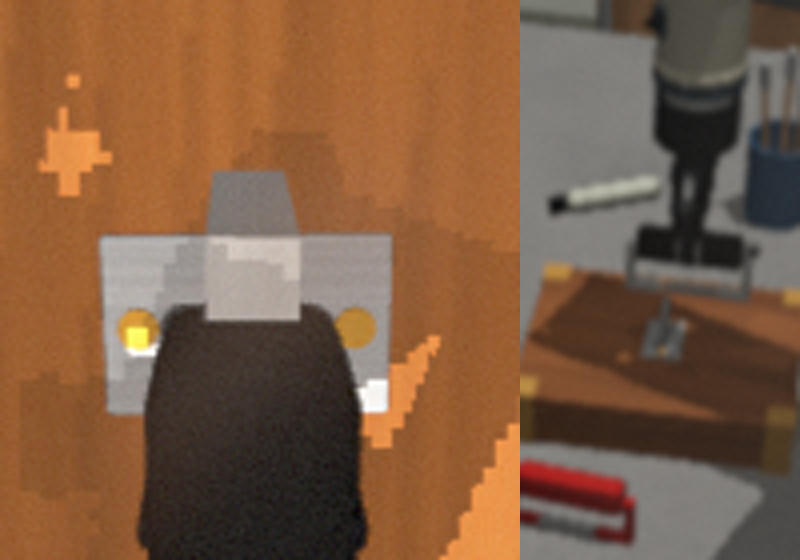

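```bash
python3 - <<'E'
from h import *
import pickle
f,g,s=pickle.load(open("W4.pkl","rb")); e=s["eef_pos"]; yaw=s["tcp_rot"][2]
tx=np.array([np.cos(yaw),np.sin(yaw),0]); ty=np.array([np.sin(yaw),-np.cos(yaw),0])
loc=lambda P:np.round([(P-e)@tx,(P-e)@ty,P[2]-e[2]],1)
L=lambda u,v,z:loc(plane(f,(195+u/4-.4,90+v/4-.4),z))
print("screws",L(138,329,63),L(356,328,63)); print("plate TL,TR,BL,BR",[L(*p,62) for p in((100,236),(392,236),(107,412),(388,412))])
print("nose bottom",L(250,171,e[2]-38),"shoulder",[L(253,236,e[2]+z) for z in(5,10)], "grip end",L(253,308,e[2]+15))
f3,s3=pickle.load(open("W3.pkl","rb"))
e=s3["eef_pos"];yaw=s3["tcp_rot"][2]
tx=np.array([np.cos(yaw),np.sin(yaw),0]); ty=np.array([np.sin(yaw),-np.cos(yaw),0])
print("screws W3",[loc(plane(f3,(u/1.5-.17,167/1.5-.17),63)) for u in(359,430)])
# side view triangulated check: hook underside pixels and eye
q=proj(g,[489,-161,130]).astype(int)
P=lambda u,v:(q[0]-35+u/4-.4,q[1]-70+v/4-.4)
hl,hr=P(636,288-0),P(748,293)
E
```

```text
screws [ 20.3 -20.3 -97.1] [ 20.5  21.9 -97.1]
plate TL,TR,BL,BR [array([ 38.2, -27.1, -98.1]), array([ 38.2,  28.3, -98.1]), array([  3. , -27.1, -98.1]), array([  3. ,  28.8, -98.1])]
nose bottom [ 58.9   1.4 -38. ] shoulder [array([58. ,  1.7,  5. ]), array([58.9,  1.7, 10. ])] grip end [52.4  1.7 15. ]
screws W3 [array([  61.5,  -14.8, -155.4]), array([  61.5,   28. , -155.4])]
```

Eye at tool (20.5, 0.8) against the gate mouth at (20.2, 1.6), which is well within tolerance. Pressing down gently.

>>> arm_command(deltas=[{"hand": 10,"tx": 0,"ty": -0.5,"tz": 2,"wx": 0,"wy": 0,"wz": 0},{"hand": 10,"tx": 0,"ty": 0,"tz": 2,"wx": 0,"wy": 0,"wz": 0},{"hand": 10,"tx": 0,"ty": 0,"tz": 2,"wx": 0,"wy": 0,"wz": 0},{"hand": 10,"tx": 0,"ty": 0,"tz": 2,"wx": 0,"wy": 0,"wz": 0}])

```text
clock: 8.22
eef_pos: [469.1, -162.2, 152.2]
tcp_rot: [3.142, -0.0, 0.032]
contact_force: [0.4, 0.5, -2.0]
opening: 0.241
grasp_force: 91.4
```

>>> arm_command(deltas=[{"hand": 10,"tx": 0,"ty": 0,"tz": 2,"wx": 0,"wy": 0,"wz": 0},{"hand": 10,"tx": 0,"ty": 0,"tz": 2,"wx": 0,"wy": 0,"wz": 0}])

```text
clock: 8.48
eef_pos: [469.1, -162.2, 148.1]
tcp_rot: [-3.142, 0.0, 0.032]
contact_force: [-0.9, -0.6, -2.1]
opening: 0.241
grasp_force: 91.4
```

>>> arm_command(deltas=[{"hand": 10,"tx": 0,"ty": 0,"tz": 2,"wx": 0,"wy": 0,"wz": 0},{"hand": 10,"tx": 0,"ty": 0,"tz": 2,"wx": 0,"wy": 0,"wz": 0}])

```text
clock: 8.72
eef_pos: [469.1, -162.2, 144.1]
tcp_rot: [3.142, -0.0, 0.032]
contact_force: [-0.1, -0.2, -2.0]
opening: 0.242
grasp_force: 91.4
```

>>> arm_command(deltas=[{"hand": 10,"tx": 0,"ty": 0,"tz": 2,"wx": 0,"wy": 0,"wz": 0},{"hand": 10,"tx": 0,"ty": 0,"tz": 2,"wx": 0,"wy": 0,"wz": 0}])

```text
clock: 8.98
eef_pos: [469.1, -162.2, 140.3]
tcp_rot: [-3.142, 0.0, 0.032]
contact_force: [-1.2, 0.8, 1.0]
opening: 0.239
grasp_force: 91.6
```

>>> arm_command(deltas=[{"hand": 10,"tx": 0,"ty": 0,"tz": 1,"wx": 0,"wy": 0,"wz": 0},{"hand": 10,"tx": 0,"ty": 0,"tz": 1,"wx": 0,"wy": 0,"wz": 0}])

```text
clock: 9.22
eef_pos: [469.1, -162.2, 138.3]
tcp_rot: [-3.142, 0.0, 0.032]
contact_force: [-0.5, 1.2, 0.1]
opening: 0.237
grasp_force: 92.0
```

>>> arm_command(deltas=[{"hand": 10,"tx": 0,"ty": 0,"tz": 2,"wx": 0,"wy": 0,"wz": 0}])

```text
clock: 9.35
eef_pos: [469.2, -162.2, 136.3]
tcp_rot: [3.142, -0.0, 0.032]
contact_force: [-1.4, -0.0, 1.4]
opening: 0.241
grasp_force: 92.1
```

>>> arm_command(deltas=[{"hand": 10,"tx": 0,"ty": 0,"tz": 2,"wx": 0,"wy": 0,"wz": 0}])

```text
clock: 9.48
eef_pos: [469.3, -162.2, 134.2]
tcp_rot: [-3.142, -0.0, 0.032]
contact_force: [-1.2, 0.8, 2.5]
opening: 0.236
grasp_force: 92.1
```

The force rises softly, so it is the gate giving way. I'll keep going.

>>> arm_command(deltas=[{"hand": 10,"tx": 0,"ty": 0,"tz": 2,"wx": 0,"wy": 0,"wz": 0},{"hand": 10,"tx": 0,"ty": 0,"tz": 2,"wx": 0,"wy": 0,"wz": 0}])

```text
clock: 9.72
eef_pos: [469.6, -162.3, 130.3]
tcp_rot: [3.141, -0.001, 0.032]
contact_force: [0.9, 0.5, 2.4]
opening: 0.238
grasp_force: 92.2
```

>>> arm_command(deltas=[{"hand": 10,"tx": 0,"ty": 0,"tz": 2,"wx": 0,"wy": 0,"wz": 0},{"hand": 10,"tx": 0,"ty": 0,"tz": 2,"wx": 0,"wy": 0,"wz": 0}])

```text
clock: 9.98
eef_pos: [469.1, -162.4, 126.2]
tcp_rot: [3.141, 0.0, 0.032]
contact_force: [-1.1, -0.2, 2.7]
opening: 0.237
grasp_force: 92.1
```

>>> arm_command(deltas=[{"hand": 10,"tx": 0,"ty": 0,"tz": 2,"wx": 0,"wy": 0,"wz": 0},{"hand": 10,"tx": 0,"ty": 0,"tz": 2,"wx": 0,"wy": 0,"wz": 0}])

```text
clock: 10.22
eef_pos: [468.4, -162.1, 121.9]
tcp_rot: [-3.141, 0.002, 0.032]
contact_force: [-2.9, -0.7, 1.9]
opening: 0.241
grasp_force: 92.1
```

>>> arm_command(deltas=[{"hand": 10,"tx": 0,"ty": 0,"tz": 2,"wx": 0,"wy": 0,"wz": 0},{"hand": 10,"tx": 0,"ty": 0,"tz": 2,"wx": 0,"wy": 0,"wz": 0}])

```text
clock: 10.48
eef_pos: [469.1, -162.1, 117.9]
tcp_rot: [-3.141, -0.0, 0.032]
contact_force: [-0.4, 0.2, -2.2]
opening: 0.241
grasp_force: 91.6
```

>>> arm_command(deltas=[{"hand": 10,"tx": 0,"ty": 0,"tz": 1,"wx": 0,"wy": 0,"wz": 0},{"hand": 10,"tx": 0,"ty": 0,"tz": 1,"wx": 0,"wy": 0,"wz": 0}])

```text
clock: 10.72
eef_pos: [469.4, -162.2, 116.2]
tcp_rot: [3.142, -0.0, 0.032]
contact_force: [-0.4, -0.1, -1.7]
opening: 0.238
grasp_force: 91.6
```

The force rose and then dropped back to the hook's own weight, so the gate has snapped past. I'll go 2 mm further, hold, then rise to feel for the catch.

>>> arm_command(deltas=[{"hand": 10,"tx": 0,"ty": 0,"tz": 1,"wx": 0,"wy": 0,"wz": 0},{"hand": 10,"tx": 0,"ty": 0,"tz": 1,"wx": 0,"wy": 0,"wz": 0},{"hand": 10,"tx": 0,"ty": 0,"tz": 0,"wx": 0,"wy": 0,"wz": 0},{"hand": 10,"tx": 0,"ty": 0,"tz": 0,"wx": 0,"wy": 0,"wz": 0}])

```text
clock: 11.22
eef_pos: [469.2, -162.2, 114.3]
tcp_rot: [3.142, -0.0, 0.032]
contact_force: [0.1, 0.0, -2.4]
opening: 0.24
grasp_force: 91.6
```

>>> arm_command(deltas=[{"hand": 10,"tx": 0,"ty": 0,"tz": -2,"wx": 0,"wy": 0,"wz": 0},{"hand": 10,"tx": 0,"ty": 0,"tz": -2,"wx": 0,"wy": 0,"wz": 0},{"hand": 10,"tx": 0,"ty": 0,"tz": -2,"wx": 0,"wy": 0,"wz": 0}])

```text
clock: 11.6
eef_pos: [469.2, -162.2, 120.5]
tcp_rot: [3.142, -0.0, 0.032]
contact_force: [-0.5, 0.6, -1.7]
opening: 0.239
grasp_force: 91.6
```

>>> arm_command(deltas=[{"hand": 10,"tx": 0,"ty": 0,"tz": -2,"wx": 0,"wy": 0,"wz": 0},{"hand": 10,"tx": 0,"ty": 0,"tz": -1,"wx": 0,"wy": 0,"wz": 0}])

```text
clock: 11.85
eef_pos: [469.2, -162.3, 123.5]
tcp_rot: [3.142, -0.0, 0.032]
contact_force: [-0.4, -0.4, -1.0]
opening: 0.237
grasp_force: 91.6
```

>>> arm_command(deltas=[{"hand": 10,"tx": 0,"ty": 0,"tz": -1,"wx": 0,"wy": 0,"wz": 0},{"hand": 10,"tx": 0,"ty": 0,"tz": -1,"wx": 0,"wy": 0,"wz": 0}])

```text
clock: 12.1
eef_pos: [469.1, -162.2, 125.3]
tcp_rot: [-3.142, 0.0, 0.032]
contact_force: [-0.2, 0.5, -2.0]
opening: 0.241
grasp_force: 91.6
```

>>> arm_command(deltas=[{"hand": 10,"tx": 0,"ty": 0,"tz": -1,"wx": 0,"wy": 0,"wz": 0}])

```text
clock: 12.22
eef_pos: [469.1, -162.2, 126.3]
tcp_rot: [-3.142, 0.0, 0.032]
contact_force: [0.4, 0.2, -2.4]
opening: 0.236
grasp_force: 91.6
```

>>> arm_command(deltas=[{"hand": 10,"tx": 0,"ty": 0,"tz": -0.7,"wx": 0,"wy": 0,"wz": 0}])

```text
clock: 12.35
eef_pos: [469.1, -162.2, 127.0]
tcp_rot: [-3.142, -0.0, 0.032]
contact_force: [0.5, -0.3, -1.7]
opening: 0.24
grasp_force: 91.6
```

>>> arm_command(deltas=[{"hand": 10,"tx": 0,"ty": 0,"tz": -0.7,"wx": 0,"wy": 0,"wz": 0}])

```text
clock: 12.48
eef_pos: [469.1, -162.2, 127.7]
tcp_rot: [-3.142, 0.0, 0.032]
contact_force: [-0.8, 0.0, -1.4]
opening: 0.236
grasp_force: 91.6
```

>>> arm_command(deltas=[{"hand": 10,"tx": 0,"ty": 0,"tz": -0.7,"wx": 0,"wy": 0,"wz": 0}])

```text
clock: 12.6
eef_pos: [469.1, -162.2, 128.4]
tcp_rot: [-3.142, 0.0, 0.032]
contact_force: [0.6, 0.3, -1.1]
opening: 0.243
grasp_force: 91.6
```

>>> arm_command(deltas=[{"hand": 10,"tx": 0,"ty": 0,"tz": -0.7,"wx": 0,"wy": 0,"wz": 0}])

```text
clock: 12.72
eef_pos: [469.1, -162.2, 129.1]
tcp_rot: [3.142, 0.0, 0.032]
contact_force: [-0.6, 0.7, -2.4]
opening: 0.239
grasp_force: 91.6
```

>>> arm_command(deltas=[{"hand": 10,"tx": 0,"ty": 0,"tz": -0.7,"wx": 0,"wy": 0,"wz": 0}])

```text
clock: 12.85
eef_pos: [469.1, -162.2, 129.8]
tcp_rot: [-3.142, 0.0, 0.032]
contact_force: [-0.7, 0.6, -1.9]
opening: 0.239
grasp_force: 91.6
```

>>> arm_command(deltas=[{"hand": 10,"tx": 0,"ty": 0,"tz": -0.5,"wx": 0,"wy": 0,"wz": 0}])

```text
clock: 12.98
eef_pos: [469.1, -162.2, 130.3]
tcp_rot: [-3.142, -0.0, 0.032]
contact_force: [-0.1, 0.5, -2.4]
opening: 0.24
grasp_force: 91.6
```

>>> arm_command(deltas=[{"hand": 10,"tx": 0,"ty": 0,"tz": -0.6,"wx": 0,"wy": 0,"wz": 0}])

```text
clock: 13.1
eef_pos: [469.1, -162.2, 130.9]
tcp_rot: [-3.142, 0.0, 0.032]
contact_force: [-0.5, 0.5, -1.8]
opening: 0.236
grasp_force: 91.6
```

>>> arm_command(deltas=[{"hand": 10,"tx": 0,"ty": 0,"tz": -0.6,"wx": 0,"wy": 0,"wz": 0}])

```text
clock: 13.22
eef_pos: [469.1, -162.2, 131.4]
tcp_rot: [-3.142, 0.0, 0.032]
contact_force: [1.7, -0.3, -5.8]
opening: 0.239
grasp_force: 91.4
```

>>> arm_command(deltas=[{"hand": 10,"tx": 0,"ty": 0,"tz": -0.6,"wx": 0,"wy": 0,"wz": 0}])

```text
clock: 13.35
eef_pos: [469.0, -162.2, 131.8]
tcp_rot: [-3.141, 0.0, 0.032]
contact_force: [2.6, -0.2, -10.5]
opening: 0.24
grasp_force: 90.7
```

>>> arm_command(deltas=[{"hand": 10,"tx": 0,"ty": 0,"tz": -0.6,"wx": 0,"wy": 0,"wz": 0}])

```text
clock: 13.48
eef_pos: [469.0, -162.1, 132.1]
tcp_rot: [-3.141, 0.0, 0.032]
contact_force: [3.8, -0.2, -16.2]
opening: 0.242
grasp_force: 89.9
```

The gate holds the bar, with about 14 N on it. I'll ease to about 11 N and hold for a second.

>>> arm_command(deltas=[{"hand": 10,"tx": 0,"ty": 0,"tz": 0.3,"wx": 0,"wy": 0,"wz": 0},{"hand": 10,"tx": 0,"ty": 0,"tz": 0,"wx": 0,"wy": 0,"wz": 0},{"hand": 10,"tx": 0,"ty": 0,"tz": 0,"wx": 0,"wy": 0,"wz": 0},{"hand": 10,"tx": 0,"ty": 0,"tz": 0,"wx": 0,"wy": 0,"wz": 0},{"hand": 10,"tx": 0,"ty": 0,"tz": 0,"wx": 0,"wy": 0,"wz": 0},{"hand": 10,"tx": 0,"ty": 0,"tz": 0,"wx": 0,"wy": 0,"wz": 0},{"hand": 10,"tx": 0,"ty": 0,"tz": 0,"wx": 0,"wy": 0,"wz": 0},{"hand": 10,"tx": 0,"ty": 0,"tz": 0,"wx": 0,"wy": 0,"wz": 0}])

```text
clock: 14.48
eef_pos: [469.0, -162.2, 132.3]
tcp_rot: [-3.141, 0.0, 0.032]
contact_force: [4.2, -0.4, -19.1]
opening: 0.24
grasp_force: 89.5
```

>>> arm_command(deltas=[{"hand": 10,"tx": 0,"ty": 0,"tz": 0,"wx": 0,"wy": 0,"wz": 0}])

```text
clock: 14.6
eef_pos: [469.0, -162.2, 132.3]
tcp_rot: [-3.142, 0.0, 0.032]
contact_force: [2.8, -0.4, -17.7]
opening: 0.237
grasp_force: 89.5
```

Held for over a second at about 15 N. Letting it down now until the grip's underside rests on the bar.

>>> arm_command(deltas=[{"hand": 10,"tx": 0,"ty": 0,"tz": 3,"wx": 0,"wy": 0,"wz": 0},{"hand": 10,"tx": 0,"ty": 0,"tz": 5,"wx": 0,"wy": 0,"wz": 0},{"hand": 10,"tx": 0,"ty": 0,"tz": 5,"wx": 0,"wy": 0,"wz": 0},{"hand": 10,"tx": 0,"ty": 0,"tz": 4,"wx": 0,"wy": 0,"wz": 0},{"hand": 10,"tx": 0,"ty": 0,"tz": 3,"wx": 0,"wy": 0,"wz": 0},{"hand": 10,"tx": 0,"ty": 0,"tz": 1,"wx": 0,"wy": 0,"wz": 0}])

```text
clock: 15.35
eef_pos: [469.0, -162.2, 111.1]
tcp_rot: [-3.141, 0.0, 0.032]
contact_force: [0.4, -0.6, -1.4]
opening: 0.242
grasp_force: 91.3
```

>>> arm_command(deltas=[{"hand": 10,"tx": 0,"ty": 0,"tz": 0.7,"wx": 0,"wy": 0,"wz": 0}])

```text
clock: 15.48
eef_pos: [469.2, -162.2, 110.6]
tcp_rot: [3.142, -0.0, 0.032]
contact_force: [-0.2, 0.2, -2.3]
opening: 0.24
grasp_force: 91.3
```

>>> arm_command(deltas=[{"hand": 10,"tx": 0,"ty": 0,"tz": 0.7,"wx": 0,"wy": 0,"wz": 0}])

```text
clock: 15.6
eef_pos: [469.2, -162.2, 110.0]
tcp_rot: [3.142, -0.0, 0.032]
contact_force: [-0.5, 0.3, -1.7]
opening: 0.24
grasp_force: 91.3
```

>>> arm_command(deltas=[{"hand": 10,"tx": 0,"ty": 0,"tz": 0.7,"wx": 0,"wy": 0,"wz": 0}])

```text
clock: 15.72
eef_pos: [469.2, -162.2, 109.3]
tcp_rot: [3.142, -0.0, 0.032]
contact_force: [-0.2, 0.4, 0.7]
opening: 0.245
grasp_force: 91.7
```

>>> arm_command(deltas=[{"hand": 10,"tx": 0,"ty": 0,"tz": 0.7,"wx": 0,"wy": 0,"wz": 0}])

```text
clock: 15.85
eef_pos: [469.2, -162.3, 109.0]
tcp_rot: [3.142, -0.0, 0.032]
contact_force: [-4.0, 0.5, 11.1]
opening: 0.238
grasp_force: 93.3
```

>>> arm_command(deltas=[{"hand": 10,"tx": 0,"ty": 0,"tz": 0.6,"wx": 0,"wy": 0,"wz": 0}])

```text
clock: 15.98
eef_pos: [469.3, -162.3, 109.0]
tcp_rot: [3.141, -0.0, 0.032]
contact_force: [-6.3, 1.8, 17.7]
opening: 0.241
grasp_force: 94.2
```

The grip is seated on the bar. I'll back off the pressure and open gently.

>>> arm_command(squeeze=25, deltas=[{"hand": 10,"tx": 0,"ty": 0,"tz": -1.4,"wx": 0,"wy": 0,"wz": 0},{"hand": 10,"tx": 0,"ty": 0,"tz": 0,"wx": 0,"wy": 0,"wz": 0},{"hand": 22,"tx": 0,"ty": 0,"tz": 0,"wx": 0,"wy": 0,"wz": 0},{"hand": 25,"tx": 0,"ty": 0,"tz": 0,"wx": 0,"wy": 0,"wz": 0},{"hand": 29,"tx": 0,"ty": 0,"tz": 0,"wx": 0,"wy": 0,"wz": 0},{"hand": 34,"tx": 0,"ty": 0,"tz": 0,"wx": 0,"wy": 0,"wz": 0},{"hand": 45,"tx": 0,"ty": 0,"tz": 0,"wx": 0,"wy": 0,"wz": 0},{"hand": 60,"tx": 0,"ty": 0,"tz": 0,"wx": 0,"wy": 0,"wz": 0}])

```text
clock: 16.98
eef_pos: [469.1, -162.2, 109.4]
tcp_rot: [-3.142, -0.0, 0.032]
contact_force: [-0.9, 0.2, 0.2]
opening: 0.695
grasp_force: 0.0
```

>>> arm_command(deltas=[{"hand": 75,"tx": 0,"ty": 0,"tz": 0,"wx": 0,"wy": 0,"wz": 0},{"hand": 75,"tx": 0,"ty": 0,"tz": -10,"wx": 0,"wy": 0,"wz": 0},{"hand": 75,"tx": 0,"ty": 0,"tz": -20,"wx": 0,"wy": 0,"wz": 0},{"hand": 75,"tx": 0,"ty": 0,"tz": -35,"wx": 0,"wy": 0,"wz": 0},{"hand": 75,"tx": 0,"ty": 0,"tz": -40,"wx": 0,"wy": 0,"wz": 0},{"hand": 75,"tx": 0,"ty": 0,"tz": -20,"wx": 0,"wy": 0,"wz": 0},{"hand": 75,"tx": 0,"ty": 0,"tz": 0,"wx": 0,"wy": 0,"wz": 0},{"hand": 75,"tx": 0,"ty": 0,"tz": 0,"wx": 0,"wy": 0,"wz": 0}])

```text
clock: 17.98
eef_pos: [468.6, -162.0, 233.8]
tcp_rot: [-3.141, 0.001, 0.032]
contact_force: [-0.3, 0.1, -0.3]
opening: 0.878
grasp_force: 0.0
```

```bash
python3 - <<'E'
from h import *
s=r.sense();print(s["clock"],s["eef_pos"],s["contact_force"])
f=imaging.grab_frame("wrist");g=imaging.grab_frame("side")
q=proj(g,[489,-161,100]).astype(int)
A=cv2.resize(f["image"][:,:,::-1],(512,384));B=cv2.resize(g["image"][q[1]-48:q[1]+48,q[0]-36:q[0]+36,::-1],(288,384),interpolation=cv2.INTER_CUBIC)
cv2.imwrite("pics/w5.png",np.hstack([A,B]))
f2=imaging.grab_frame("wrist");d=np.abs(f["image"].astype(int)-f2["image"]).mean();print(d)
E
```

```text
17.975 [ 468.61525174 -162.02384003  233.7539079 ] [-0.31630394  0.08644919 -0.29225954]
3.2740054660373263
```

View pics/w5.png

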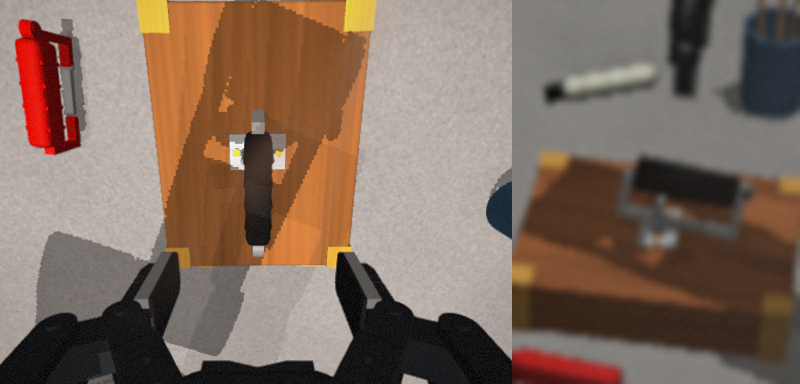

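The hook sits in the eye at (258,180) in the wrist half, leaning slightly towards its hinge end. Both views show the gripper clear of it. I'll let it settle for a second, then hand in.

>>> arm_command(deltas=[{"hand": 75,"tx": 0,"ty": 0,"tz": 0,"wx": 0,"wy": 0,"wz": 0},{"hand": 75,"tx": 0,"ty": 0,"tz": 0,"wx": 0,"wy": 0,"wz": 0},{"hand": 75,"tx": 0,"ty": 0,"tz": 0,"wx": 0,"wy": 0,"wz": 0},{"hand": 75,"tx": 0,"ty": 0,"tz": 0,"wx": 0,"wy": 0,"wz": 0},{"hand": 75,"tx": 0,"ty": 0,"tz": 0,"wx": 0,"wy": 0,"wz": 0},{"hand": 75,"tx": 0,"ty": 0,"tz": 0,"wx": 0,"wy": 0,"wz": 0},{"hand": 75,"tx": 0,"ty": 0,"tz": 0,"wx": 0,"wy": 0,"wz": 0},{"hand": 75,"tx": 0,"ty": 0,"tz": 0,"wx": 0,"wy": 0,"wz": 0}])

```text
clock: 19.12
eef_pos: [469.1, -162.2, 234.4]
tcp_rot: [3.142, -0.0, 0.032]
contact_force: [-0.7, -0.4, -0.1]
opening: 0.88
grasp_force: 0.0
```

```bash
python3 -c "
from rig import r
print(r.sign_off())"
```

```text
the job is handed in; nothing more can be done
None
```

The hook is clipped onto the eye, its gate held a tug of about 15 N for a second, and it was left hanging released in the eye; I handed the job in at about 19 s, and the hand-in returned no verdict.

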